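Find the full tea tin by its weight

ROBOT

A 6-joint arm with a two-finger parallel gripper is mounted at the origin on a cart in front of the work surface, level with it; the furniture and walls round the work are solid. World frame = base frame: x ahead of the robot, y to its left, z up, the work surface at z = 0. Lengths are in m, angles in rad, forces in N, time in s.
With the tool pointing down it reaches from about 0.35 to 0.775 m from the base axis. Payload 7.3 kg.
Tool frame: the origin (TCP) lies midway between the tips of the shut fingers; the grasp point (between the pads) lies 19 mm behind it (robot.tcp_to_grasp is the distance from the TCP to the grasp point, in m); z points along the fingers, y is the line along which they close (so a half turn about z gives the same grasp; the last joint's range is limited). The gripper opens to 92 mm and grips with 3 to 60 N. Pads are 19 mm wide; open, the fingers measure 130 mm over their backs; the gripper's body (75 mm by 190 mm) begins 47 mm behind the grasp point.
Start: joints at [1.05, 0.342, 1.524, -0, 1.275, -0.146], TCP at [0.192, 0.489, 0.227] pointing down, gripper open.
Joint ranges: [-2.53, 2.53], [-0.77, 2.02], [0.04, 2.7], [-1, 4.14], [0.28, 2.66], [-3.11, 3.11]. Speed limits (rad/s): [2.57, 2.57, 3.14, 3.14, 3.14, 3.14].

INTERFACE

Orientations are given as [roll, pitch, yaw] about the fixed x, y, z axes, in that order (R = Rz(yaw) Ry(pitch) Rx(roll)).
In Python, from cell import readout, cams, ticket, robot gives the robot as it stands. The module is installed in compiled form; this text tells all that it offers.
- The arm moves only by the tool jog_arm, never from a script. Its argument "plan" is a list of rows, each a list of 5 numbers: the shift along the world's x, y, z each as a share of 0.08 m, from -1 to 1, then the turn about the world's z as a share of 90 degrees, from -1 to 1, then the opening, from -1 (shut) to 1 (fully open). A call has 1 to 12 rows; each row is the pose to reach, as a shift and turn from the pose commanded when the call began; what a row does not reach only later rows make up. A row lasts 1/10 s, in which the tool goes at most 50 mm and 8.59 degrees, less where a joint would pass 70% of its speed; a pose out of reach is approached as far as the arm can. A call with a number of a shift or a turn outside -1 to 1 is refused whole. A call with a gripper value outside its range is refused whole. The fingers move at their own pace and stop on an object; "squeeze" is the grip in N (left out, the last holds). Time passes only in rows, so rows that repeat a pose let the fingers close. It gives the time, the measured TCP pose, the force, the opening and the grip force at its end, in the units of the state.
- readout.observe(): the state, without advancing time (a new reading comes with each control period).
- cams.read_camera(name): name is "side" or "top" or "wrist"; returns the picture (420x560x3 uint8, blue, green, red); there is no depth.
- cams.calibration(name): a dict with "K" (3x3 intrinsics, pixels), "k1" (the pictures are not rectified: a ray, as slopes to the right and down, at radius r is drawn at 1 + k1 r^2 times it, then the intrinsics apply), "world_from_camera" (4x4, takes a point from camera to world coordinates). Camera axes: x right, y down, z forward; pixel columns grow to the right and rows downward; lengths in m; the calibration is good to about 2 mm. A picture is of the moment at which its call begins: read the wrist's pose just before it. calibration takes no time and is no camera call; for the wrist camera it gives the pose at the moment of the call.
- ticket.hand_in(): hands the job in; it is judged then, once.
The state is a dict: "time": time; "qpos": joint angles; "qvel": joint speeds; "joint_efforts": joint torques, N m; "tool_pos": TCP position; "tool_rot": TCP orientation; "contact_force": force on the tool from outside, world axes, zero at the start; "torque": the same for the moment, N m; "opening": finger opening in m; "grip_force": force on a finger pad.
Only numpy, scipy, OpenCV 4.12 (cv2) and the standard library are available. Lean on these libraries where they do the work, as an engineer would, in place of code of your own. Each camera call takes 0.05 s, during which the arm holds its last target. There are 200 camera calls.

TASK

One of the three identical tea tins is full, and only its weight gives it away. Stand the tipped tin upright in the empty well of the wooden rack, heft the tins to find which of the three is the heaviest, and hold that one up, upright, its bottom well clear above the lids of the other two, while the other two stand down in wells of the rack, let go. Do not tip over a standing tin or disturb the other things on the worktop; finish while still holding the heaviest tin up and still.

Things in the scene. Friction and masses are not known exactly. Their poses are not given: they have to be found in the camera images.
- tin_a: green tea tin, cream band, the three look alike: 56 mm across, 92 tall, lid (top 22 mm) fixed. Origin: centre of the underside; z runs along the tin towards the lid. Weight centred half-way up. Tins weigh 0.12 to 0.7 kg, the heaviest at least 0.15 kg more than the others. Starts lying before the rack, lid to the right +-30 degrees
- tin_b: green tea tin, cream band, the three look alike: 56 mm across, 92 tall, lid (top 22 mm) fixed. Origin: centre of the underside; z runs along the tin towards the lid. Weight centred half-way up. Tins weigh 0.12 to 0.7 kg, the heaviest at least 0.15 kg more than the others. Starts standing in the middle or right well
- tin_c: green tea tin, cream band, the three look alike: 56 mm across, 92 tall, lid (top 22 mm) fixed. Origin: centre of the underside; z runs along the tin towards the lid. Weight centred half-way up. Tins weigh 0.12 to 0.7 kg, the heaviest at least 0.15 kg more than the others. Starts standing in the middle or right well
- rack: wooden rack for the tins, fixed, 90 (x) x 284 (y) x 30 mm high (end strips 36). Three round wells in a row along its y axis, 86 mm apart, each 61 mm across and 22 deep. Origin: centre of its underside; x away from the robot, y to the left when its yaw is 0
- well_left (a point): centre of the floor of the left well, 8 mm above the worktop, empty at the start
- well_middle (a point): centre of the floor of the middle well, 8 mm above the worktop
- well_right (a point): centre of the floor of the right well, 8 mm above the worktop
- spice_jar: bystander, loose: orange-capped spice jar, 46 mm across, 113 tall. Origin: centre of its underside
- brown_bottle: bystander, loose: small brown bottle with black cap, 37 mm across, 92 tall. Origin: centre of its underside
- red_cap: bystander, loose: narrow bottle with red cap, 35 mm across, 166 tall. Origin: centre of its underside
- peeler: bystander, loose: lying peeler, black handle, 37 x 142 x 16 mm. Origin: centre of its underside
- matches: bystander, loose: matchbox, 36 x 53 x 15 mm. Origin: centre of its underside
Not all that is in view belongs to the job. Leave any blue look-alike of the tin_c alone.

How it is judged:
On the way:
1. the tipped tin stands upright in a well of the rack, let go ((horizontal distance between tin_a and well_left below 0.008 m or horizontal distance between tin_a and well_middle below 0.008 m or horizontal distance between tin_a and well_right below 0.008 m) and z of tin_a in the frame of rack below 0.013 m and angle between tin_a's own z axis and vertical below 0.12 rad and linear speed of tin_a below 0.03 m/s and contact force between the fingers and tin_a below 0.3 N), for 0.3 s.
At the end, for the whole second after the job is handed in: Heaviest tin held still in the fingers, underside over 120 mm above the worktop, within 17 degrees of upright, off the rack; the other two at rest, let go, light (each presses on the rack with under 3.6 N), upright within 7 degrees, down in wells (within 5 mm of the floor, 8 mm of the centre) ((((height (world z) of tin_a above 0.12 m and angle between tin_a's own z axis and vertical below 0.3 rad and contact force between the fingers and tin_a above 2 N and contact force between rack and tin_a below 0.1 N and linear speed of tin_a below 0.03 m/s) and ((horizontal distance between tin_b and well_left below 0.008 m or horizontal distance between tin_b and well_middle below 0.008 m or horizontal distance between tin_b and well_right below 0.008 m) and z of tin_b in the frame of rack below 0.013 m and angle between tin_b's own z axis and vertical below 0.12 rad and linear speed of tin_b below 0.03 m/s and contact force between the fingers and tin_b below 0.3 N and contact force between tin_b and rack between 0.5 and 3.6 N) and ((horizontal distance between tin_c and well_left below 0.008 m or horizontal distance between tin_c and well_middle below 0.008 m or horizontal distance between tin_c and well_right below 0.008 m) and z of tin_c in the frame of rack below 0.013 m and angle between tin_c's own z axis and vertical below 0.12 rad and linear speed of tin_c below 0.03 m/s and contact force between the fingers and tin_c below 0.3 N and contact force between tin_c and rack between 0.5 and 3.6 N)) or ((height (world z) of tin_b above 0.12 m and angle between tin_b's own z axis and vertical below 0.3 rad and contact force between the fingers and tin_b above 2 N and contact force between rack and tin_b below 0.1 N and linear speed of tin_b below 0.03 m/s) and ((horizontal distance between tin_a and well_left below 0.008 m or horizontal distance between tin_a and well_middle below 0.008 m or horizontal distance between tin_a and well_right below 0.008 m) and z of tin_a in the frame of rack below 0.013 m and angle between tin_a's own z axis and vertical below 0.12 rad and linear speed of tin_a below 0.03 m/s and contact force between the fingers and tin_a below 0.3 N and contact force between tin_a and rack between 0.5 and 3.6 N) and ((horizontal distance between tin_c and well_left below 0.008 m or horizontal distance between tin_c and well_middle below 0.008 m or horizontal distance between tin_c and well_right below 0.008 m) and z of tin_c in the frame of rack below 0.013 m and angle between tin_c's own z axis and vertical below 0.12 rad and linear speed of tin_c below 0.03 m/s and contact force between the fingers and tin_c below 0.3 N and contact force between tin_c and rack between 0.5 and 3.6 N)) or ((height (world z) of tin_c above 0.12 m and angle between tin_c's own z axis and vertical below 0.3 rad and contact force between the fingers and tin_c above 2 N and contact force between rack and tin_c below 0.1 N and linear speed of tin_c below 0.03 m/s) and ((horizontal distance between tin_a and well_left below 0.008 m or horizontal distance between tin_a and well_middle below 0.008 m or horizontal distance between tin_a and well_right below 0.008 m) and z of tin_a in the frame of rack below 0.013 m and angle between tin_a's own z axis and vertical below 0.12 rad and linear speed of tin_a below 0.03 m/s and contact force between the fingers and tin_a below 0.3 N and contact force between tin_a and rack between 0.5 and 3.6 N) and ((horizontal distance between tin_b and well_left below 0.008 m or horizontal distance between tin_b and well_middle below 0.008 m or horizontal distance between tin_b and well_right below 0.008 m) and z of tin_b in the frame of rack below 0.013 m and angle between tin_b's own z axis and vertical below 0.12 rad and linear speed of tin_b below 0.03 m/s and contact force between the fingers and tin_b below 0.3 N and contact force between tin_b and rack between 0.5 and 3.6 N)))); the arm keeps its last pose, push and grip.
It fails at once if a bystander is pushed more than 40 mm or tipped over (distance of any of spice_jar, brown_bottle, red_cap, peeler, matches from where it was at the start of the episode above 0.04 m or angle between any of spice_jar, brown_bottle, red_cap, peeler, matches's own z axis and vertical above 0.6 rad).
It fails at once if a standing tin is tipped over (angle between any of tin_b, tin_c's own z axis and vertical above 0.8 rad).
It also fails if it takes over 67 s, if anything falls off the work surface, if the arm or the gripper's body presses on something with over 40 N, if the wrist force passes 120 N, or if a joint passes its speed limit or range.

## Working session

There is one attempt and no reset: what is moved stays moved. The work goes in short steps, Python scripts to look and compute and a tool call to move; the robot and the scene stay as the last step left them, time stands still between calls to the robot, and variables do not carry over. Pictures are saved under pics/ and viewed, at most 10 in all, crops included, and the job is handed in when it is done.

Besides the shell and the picture viewer there is one more tool, called after "Emit:" as name([rows], argument=value, ...), one row to a line, values as JSON. jog_arm: Moves the arm, as the interface text tells. Shift numbers are shares of 0.08 m and turn numbers shares of 90 degrees, none past 1 either way. Its arguments: {"type":"object","properties":{"plan":{"type":"array"},"squeeze":{"type":"number"}},"required":["plan"]}

```bash
mkdir -p pics; python3 - <<'E'
from cell import readout, cams, robot
import cv2,numpy as np
s=readout.observe();print(s)
for n in("side","top"):
    cv2.imwrite(f"pics/{n}0.png",cams.read_camera(n));c=cams.calibration(n);print(n,c["K"].tolist() if hasattr(c["K"],'tolist') else c["K"],c["k1"],np.round(c["world_from_camera"],3).tolist())
E
```

```text
{'time': 0.0, 'qpos': array([ 1.05000721e+00,  3.42715061e-01,  1.52500659e+00,  2.88486696e-05,
        1.27540304e+00, -1.45993891e-01]), 'qvel': array([-0.00066398,  0.00032716,  0.00048674,  0.00078539,  0.00203553,
       -0.0009856 ]), 'joint_efforts': array([-2.07384505e-04, -4.31255150e+01, -2.44218081e+01,  7.17270887e-02,
        5.61798178e-02, -1.41523115e-04]), 'tool_pos': array([0.19195851, 0.48821527, 0.22605258]), 'tool_rot': array([-3.14008093e+00, -2.50167101e-04,  2.76678882e+00]), 'contact_force': array([0.01792466, 0.65149205, 0.36369054]), 'torque': array([0.0105804 , 0.04163578, 0.03393076]), 'grip_force': 0.0, 'opening': 0.09188021555227668}
side [[389.22483563529744, 0.0, 279.11458673029205], [0.0, 389.22483563529744, 214.00884593899949], [0.0, 0.0, 1.0]] -0.04417997052877226 [[-0.995, -0.029, 0.095, 0.529], [-0.098, 0.394, -0.914, 0.785], [-0.011, -0.919, -0.395, 0.396], [0.0, 0.0, 0.0, 1.0]]
top [[451.9032594357048, 0.0, 276.7075173322208], [0.0, 451.9032594357048, 210.70522369597208], [0.0, 0.0, 1.0]] -0.04132962241826109 [[0.146, -0.967, 0.211, 0.377], [-0.989, -0.143, 0.029, -0.064], [0.003, -0.213, -0.977, 1.155], [0.0, 0.0, 0.0, 1.0]]
```

View pics/top0.png

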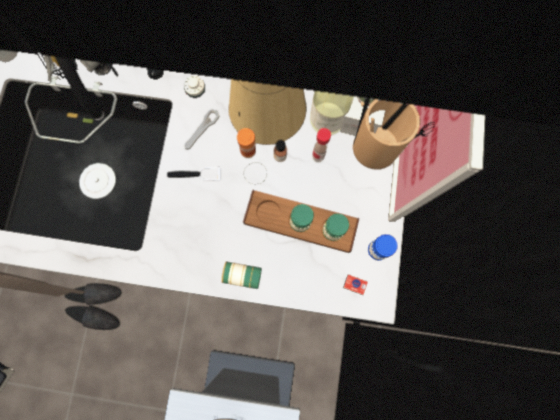

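View pics/side0.png

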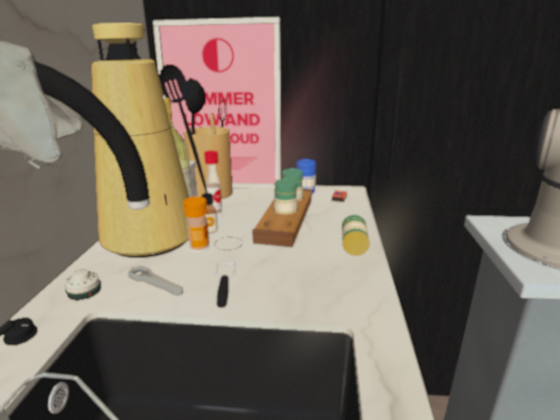

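The top view shows the rack (245-357, 193-250) with the left well empty (268,210). Green tins stand at (302,217) and (337,226), and one lies at (242,275). The candidates for tins are those three plus the blue one at (383,247), which is the look-alike to leave alone. The side view agrees. I'll confirm in an enlarged crop and measure.

```bash
cat > h.py <<'E'
import numpy as np,cv2
from cell import cams,readout
def ray(n,uv,c=None):
    c=c or cams.calibration(n);K=np.array(c["K"]);T=np.array(c["world_from_camera"])
    k=c["k1"];p=cv2.undistortPoints(np.array([[uv]],float),K,np.array([k,0,0,0,0.]))[0,0]
    return T[:3,3],T[:3,:3]@np.array([p[0],p[1],1])
def at(n,uv,z):
    o,d=ray(n,uv);return (o+d*(z-o[2])/d[2])[:2]
def proj(n,P):
    c=cams.calibration(n);T=np.linalg.inv(np.array(c["world_from_camera"]))
    q=np.atleast_2d(P)@T[:3,:3].T+T[:3,3]
    return cv2.projectPoints(q,np.zeros(3),np.zeros(3),np.array(c["K"]),np.array([c["k1"],0,0,0,0.]))[0][:,0]
E
python3 - <<'E'
from h import *
im=cv2.imread("pics/top0.png")
cv2.imwrite("pics/crop0.png",cv2.resize(im[185:295,215:375],None,fx=5,fy=5,interpolation=cv2.INTER_CUBIC)[:,:800])
for nm,uv,z in [("lying",(242,275),.028),("lyingL",(222,274),.028),("lyingR",(262,276),.028),("tinM lid",(302,217),.1),("tinR lid",(337,226),.1),("wellL",(268,210),.03),
 ("rackTL",(251,192),.036),("rackTR",(358,221),.036),("rackBL",(244,218),.036),("rackBR",(351,250),.036),("jar",(246,135),.113),("bottle",(281,145),.09),("red",(323,135),.166),("blue",(384,243),.092),("matches",(355,285),.015),("peeler",(193,174),.015),("edgeBL",(222,299),0),("edgeBR",(395,322),0)]:
    print(nm,at("top",uv,z).round(3))
E
```

```text
lying [0.447 0.031]
lyingL [0.442 0.08 ]
lyingR [ 0.452 -0.019]
tinM lid [ 0.599 -0.095]
tinR lid [ 0.589 -0.18 ]
wellL [ 0.619 -0.008]
rackTL [0.658 0.041]
rackTR [ 0.623 -0.238]
rackBL [0.588 0.048]
rackBR [ 0.547 -0.229]
jar [0.779 0.069]
bottle [ 0.775 -0.019]
red [ 0.785 -0.115]
blue [ 0.566 -0.296]
matches [ 0.464 -0.252]
peeler [0.689 0.202]
edgeBL [0.382 0.073]
edgeBR [ 0.389 -0.364]
```

View pics/crop0.png

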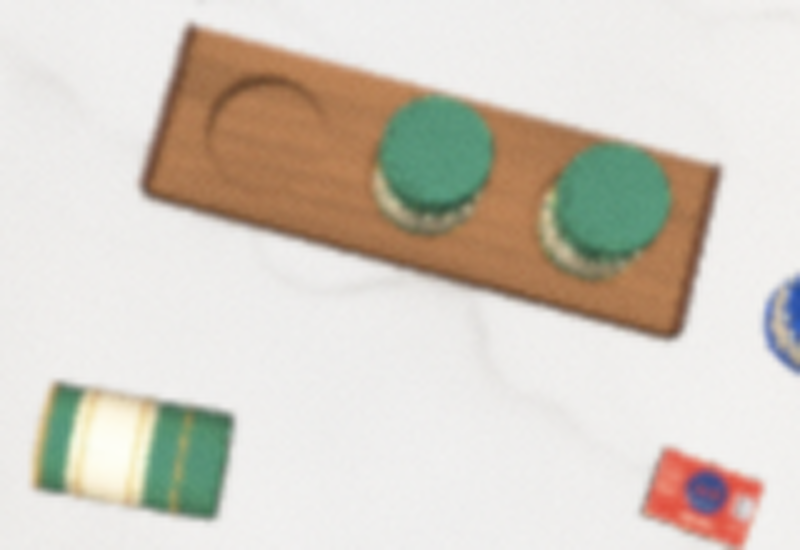

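The crop confirms three green tins with cream bands: two standing with lids at crop (437,150) and (613,197), and one lying with its lid to the right. The empty well is at (267,137), and the blue tin is only at the edge.

```bash
python3 - <<'E'
from h import *
f=lambda u,v,z: at("top",(215+(u-2)/5,185+(v-2)/5),z)
L=f(46,436,.028);R=f(224,466,.028);print("tin ends",L,R,np.linalg.norm(R-L),"dir deg",np.degrees(np.arctan2(*(R-L)[::-1])))
W=f(267,137,.03);M=f(437,150,.1);Rr=f(613,197,.1);print(W,M,Rr,np.linalg.norm(W-M),np.linalg.norm(M-Rr))
C=[f(190,27,.036),f(720,165,.036),f(680,335,.036),f(145,192,.036)];c=sum(C)/4;print("rack",c)
d=(C[0]-C[1]+C[3]-C[2]);d/=np.linalg.norm(d);print("yaw",np.degrees(np.arctan2(-d[0],d[1])), "wells",[c+k*.086*d for k in(1,0,-1)],np.linalg.norm(C[0]-C[1]))
E
```

```text
tin ends [0.44787615 0.07662265] [ 0.44625148 -0.01308415] 0.08972151928728851 dir deg -91.03756685330076
[ 0.61366538 -0.00927916] [ 0.6045696 -0.0938704] [ 0.59419767 -0.17977337] 0.08507885383617937 0.08652686201224331
rack [ 0.60334594 -0.09541052]
yaw -6.671662245159937 wells [array([ 0.61333738, -0.00999289]), array([ 0.60334594, -0.09541052]), array([ 0.5933545 , -0.18082815])] 0.27849877271145035
```

Emit:
jog_arm([
  [0.53,-0.99,0,-0.127,1],
  [0.53,-0.99,0,-0.127,1],
  [0.53,-0.99,0,-0.127,1],
], squeeze=5)

```text
time: 0.4
tool_pos: [0.2358, 0.4061, 0.2264]
tool_rot: [-3.139, 0.001, 2.563]
contact_force: [-0.1, -0.4, 0.2]
opening: 0.0918
grip_force: 0.0
```

Emit:
jog_arm([
  [0.53,-0.99,0,-0.127,1],
  [0.53,-0.99,0,-0.127,1],
  [0.53,-0.99,0,-0.127,1],
])

```text
time: 0.7
tool_pos: [0.2782, 0.3276, 0.2266]
tool_rot: [-3.141, 0.001, 2.363]
contact_force: [0.3, -0.0, 0.2]
opening: 0.0919
grip_force: 0.0
```

Emit:
jog_arm([
  [0.53,-0.99,0,-0.127,1],
  [0.53,-0.99,0,-0.127,1],
  [0.53,-0.99,0,-0.127,1],
])

```text
time: 1.0
tool_pos: [0.3209, 0.2489, 0.2267]
tool_rot: [3.142, 0.001, 2.164]
contact_force: [-0.4, -0.2, -0.1]
opening: 0.0919
grip_force: 0.0
```

Emit:
jog_arm([
  [0.53,-0.99,0,-0.127,1],
  [0.53,-0.99,0,-0.127,1],
  [0.53,-0.99,0,-0.127,1],
])

```text
time: 1.3
tool_pos: [0.3635, 0.1701, 0.2267]
tool_rot: [3.141, 0.001, 1.965]
contact_force: [0.4, 0.7, -0.0]
opening: 0.0917
grip_force: 0.0
```

Emit:
jog_arm([
  [0.53,-0.99,0,-0.127,1],
  [0.53,-0.99,0,-0.127,1],
  [0.53,-0.99,0,-0.127,1],
])

```text
time: 1.6
tool_pos: [0.4061, 0.0911, 0.2267]
tool_rot: [3.141, 0.0, 1.766]
contact_force: [-0.9, 1.0, -0.2]
opening: 0.0917
grip_force: 0.0
```

Emit:
jog_arm([
  [0.53,-0.99,-0.5,-0.127,1],
  [0.53,-0.99,-0.5,-0.127,1],
  [0.53,-0.99,-0.5,-0.127,1],
  [0.53,-0.99,-0.5,-0.127,1],
])

```text
time: 2.0
tool_pos: [0.4464, 0.0146, 0.1861]
tool_rot: [-3.14, -0.001, 1.571]
contact_force: [-0.3, 0.3, 0.0]
opening: 0.0919
grip_force: 0.0
```

Emit:
jog_arm([
  [0,0,-1,0,1],
  [0,0,-1,0,1],
  [0,0,-1,0,1],
])

```text
time: 2.3
tool_pos: [0.4438, 0.0158, 0.1043]
tool_rot: [-3.135, -0.002, 1.573]
contact_force: [-0.3, -0.1, -0.5]
opening: 0.0919
grip_force: 0.0
```

Emit:
jog_arm([
  [0,0,-0.5,0,1],
  [0,0,-0.9,0,1],
  [0,0,-1.0,0,1],
  [0,0,-1,0,1],
])

```text
time: 2.7
tool_pos: [0.4469, 0.0143, 0.0274]
tool_rot: [-3.141, -0.0, 1.571]
contact_force: [-0.5, 0.1, 0.1]
opening: 0.0917
grip_force: 0.0
```

Emit:
jog_arm([
  [0,0,-0.19,0,1],
  [0,0,-0.19,0,1],
  [0,0,-0.19,0,-0.2],
  [0,0,-0.19,0,-1],
  [0,0,-0.19,0,-1],
  [0,0,-0.19,0,-1],
  [0,0,-0.19,0,-1],
  [0,0,-0.19,0,-1],
], squeeze=5)

```text
time: 3.5
tool_pos: [0.4466, 0.0134, 0.0117]
tool_rot: [3.141, 0.0, 1.57]
contact_force: [0.2, 0.5, 2.7]
opening: 0.0558
grip_force: 5.0
```

Emit:
jog_arm([
  [0,0.06,0.1,0,-1],
  [0,0.12,0.2,0,-1],
  [0,0.2,0.28,0,-1],
  [0,0.28,0.35,0,-1],
  [0,0.38,0.41,0,-1],
  [0,0.48,0.46,0,-1],
  [0,0.59,0.5,0,-1],
  [0,0.7,0.52,0,-1],
  [0,0.82,0.52,0,-1],
  [0,0.93,0.51,0,-1],
  [0,0.93,0.51,0,-1],
])

```text
time: 4.6
tool_pos: [0.4463, 0.0889, 0.052]
tool_rot: [-3.141, -0.0, 1.571]
contact_force: [0.2, 0.0, -1.7]
opening: 0.056
grip_force: 5.0
```

```bash
python3 - <<'E'
from h import *
s=readout.observe();print(s["contact_force"],s["tool_pos"],s["grip_force"])
a=cams.read_camera("side")[150:330,260:480];cv2.imwrite("pics/s1.png",cv2.resize(a,None,fx=3,fy=3))
E
```

```text
[ 0.19025948  0.02840005 -1.68058692] [0.4463055  0.08885251 0.05203034] 4.995967000722885
```

View pics/s1.png

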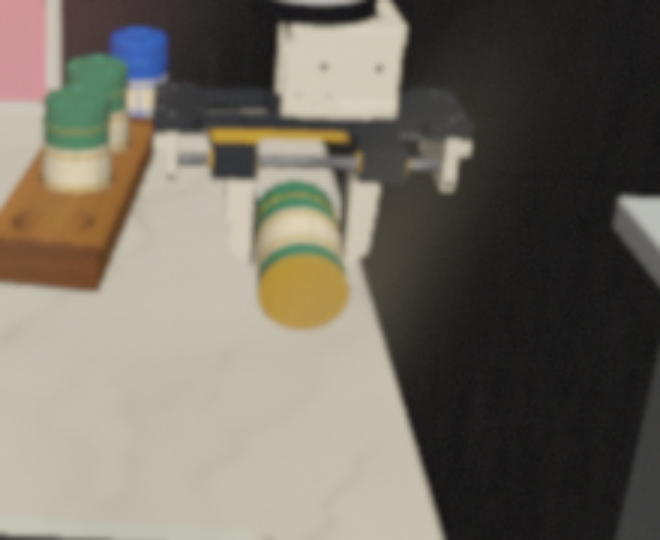

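The view shows the tin gripped but only about 25° off horizontal, with its gold underside facing the camera at crop (303,290). I'll lower the squeeze so it swings down.

Emit:
jog_arm([
  [0,0,0.1,0,-1],
  [0,0,0.1,0,-1],
  [0,0,0.1,0,-1],
  [0,0,0.1,0,-1],
  [0,0,0.1,0,-1],
  [0,0,0.1,0,-1],
], squeeze=3)

```text
time: 5.25
tool_pos: [0.4465, 0.0877, 0.0603]
tool_rot: [-3.141, -0.0, 1.57]
contact_force: [-0.2, 0.9, -1.4]
opening: 0.0558
grip_force: 3.0
```

```bash
python3 - <<'E'
from h import *
s=readout.observe();print(s["contact_force"],s["torque"],s["tool_pos"],s["grip_force"])
a=cams.read_camera("side")[150:330,260:480];cv2.imwrite("pics/s2.png",cv2.resize(a,None,fx=3,fy=3))
E
```

```text
[-0.17473225  0.86102082 -1.37369622] [-0.15751376  0.07230435  0.01471395] [0.44651096 0.08770018 0.06025683] 2.99999613314867
```

View pics/s2.png

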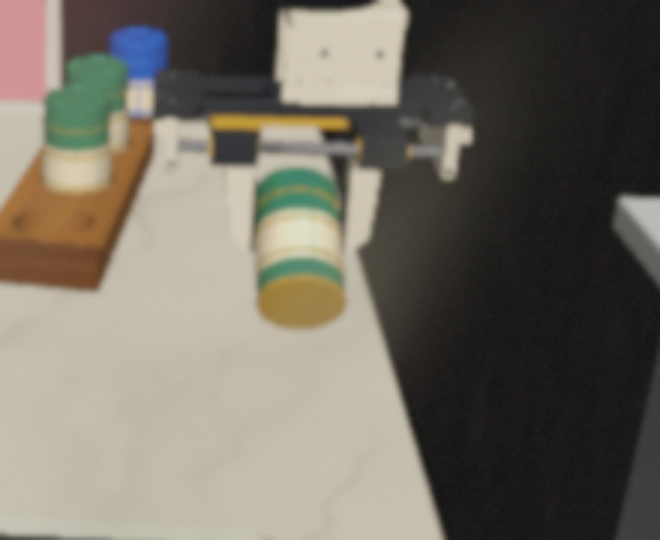

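The tin has swung to roughly 30° above horizontal and pad friction stops it there. I'll lay it back and grip nearer the lid for a longer gravity arm.

Emit:
jog_arm([
  [0,0,-0.1,0,-1],
  [0,0,-0.2,0,-1],
  [0,0,-0.3,0,-1],
  [0,0,-0.4,0,-1],
  [0,0,-0.5,0,-1],
  [0,0,-0.6,0,-1],
  [0,0,-0.6,0,-1],
  [0,0,-0.6,0,-0.1],
  [0,0,-0.6,0,0],
  [0,0,-0.6,0,0],
])

```text
time: 6.3
tool_pos: [0.4467, 0.0878, 0.0125]
tool_rot: [3.141, -0.0, 1.57]
contact_force: [0.1, 0.0, -2.5]
opening: 0.0557
grip_force: 3.0
```

Emit:
jog_arm([
  [0,0,0,0,0.6],
  [0,0,0,0,0.6],
  [0,-0.12,0,0,0.6],
  [0,-0.24,0,0,0.6],
  [0,-0.24,0,0,-1],
  [0,-0.24,0,0,-1],
  [0,-0.24,0,0,-1],
  [0,-0.24,0,0,-1],
  [0,-0.24,0,0,-1],
], squeeze=3)

```text
time: 7.2
tool_pos: [0.4466, 0.0686, 0.0124]
tool_rot: [3.141, 0.0, 1.57]
contact_force: [0.3, -0.6, 0.2]
opening: 0.0562
grip_force: 3.0
```

```bash
python3 - <<'E'
from h import *
s=readout.observe();print(s["contact_force"],s["torque"],s["tool_pos"],s["grip_force"])
cv2.imwrite("pics/s3.png",np.hstack([cv2.resize(cams.read_camera(n)[a:b,c:d],(400,400)) for n,a,b,c,d in(("side",170,320,280,430),("top",230,310,200,280))]))
E
```

```text
[ 0.33725013 -0.56869232  0.23837127] [-0.25325065  0.02274106  0.06088706] [0.44662801 0.06864937 0.01235505] 2.999964840710163
```

View pics/s3.png

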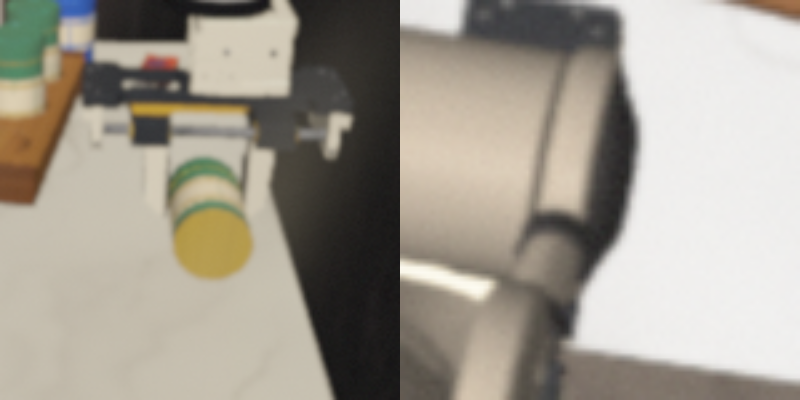

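Left view: the tin lies flat, now gripped near the lid. Lift again along the arc.

Emit:
jog_arm([
  [0,0.06,0.12,0,-1],
  [0,0.12,0.24,0,-1],
  [0,0.2,0.34,0,-1],
  [0,0.3,0.44,0,-1],
  [0,0.42,0.52,0,-1],
  [0,0.55,0.6,0,-1],
  [0,0.68,0.65,0,-1],
  [0,0.82,0.69,0,-1],
  [0,0.82,0.72,0,-1],
  [0,0.82,0.74,0,-1],
  [0,0.82,0.74,0,-1],
  [0,0.82,0.74,0,-1],
])

```text
time: 8.5
tool_pos: [0.4464, 0.1338, 0.0713]
tool_rot: [-3.141, 0.0, 1.569]
contact_force: [0.3, -0.3, -2.2]
opening: 0.0558
grip_force: 3.0
```

```bash
python3 - <<'E'
from h import *
s=readout.observe();print(s["contact_force"],s["torque"],s["tool_pos"],s["grip_force"])
cv2.imwrite("pics/s4.png",cv2.resize(cams.read_camera("side")[150:330,260:480],None,fx=3,fy=3))
E
```

```text
[ 0.32741233 -0.26115717 -2.24410799] [-0.06697735  0.09335507  0.00606714] [0.4464296  0.13382552 0.07132242] 2.9997604340314865
```

View pics/s4.png

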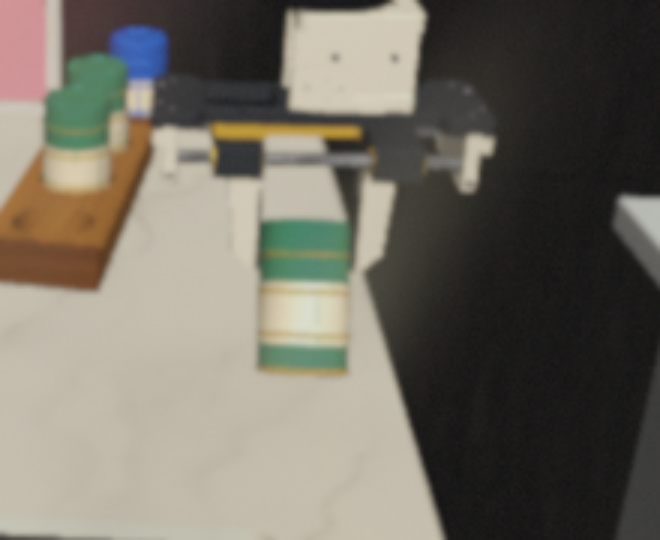

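The tin now hangs about 60° up. Next I press its lower edge on the worktop and drag toward +y to finish uprighting it.

Emit:
jog_arm([
  [0,0,-0.075,0,-1],
  [0,0.06,-0.075,0,-1],
  [0,0.12,-0.06,0,-1],
  [0,0.18,-0.05,0,-1],
  [0,0.25,-0.05,0,-1],
  [0,0.32,-0.06,0,-1],
  [0,0.38,-0.07,0,-1],
  [0,0.44,-0.09,0,-1],
  [0,0.5,-0.11,0,-1],
  [0,0.5,-0.13,0,-1],
  [0,0.5,-0.13,0,-1],
])

```text
time: 9.65
tool_pos: [0.4469, 0.1744, 0.0612]
tool_rot: [3.141, -0.0, 1.57]
contact_force: [0.1, 0.0, 3.2]
opening: 0.056
grip_force: 3.0
```

```bash
python3 - <<'E'
from h import *
s=readout.observe();print(s["contact_force"],s["torque"],s["tool_pos"],s["grip_force"])
cv2.imwrite("pics/s5.png",cv2.resize(cams.read_camera("side")[170:370,260:480],None,fx=3,fy=3))
E
```

```text
[0.06112449 0.02748511 3.219728  ] [ 0.04927861 -0.09199479  0.01011056] [0.44686777 0.17439353 0.0611781 ] 3.000620976090431
```

View pics/s5.png

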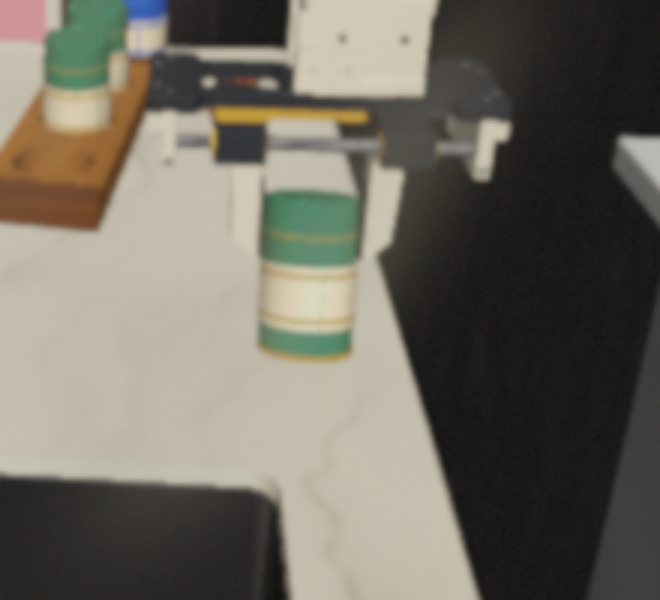

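The tin is almost upright, leaning about 10–15°, which is inside its tipping angle. One more nudge, then release and re-grip lower and firmly.

Emit:
jog_arm([
  [0,0.08,-0.02,0,-1],
  [0,0.16,-0.04,0,-1],
  [0,0.16,-0.04,0,-1],
  [0,0.16,-0.04,0,0.5],
  [0,0.16,-0.04,0,0.8],
  [0,0.16,-0.04,0,0.8],
  [0,0.16,-0.04,0,0.8],
  [0,0.16,-0.04,0,0.8],
  [0,0.16,-0.04,0,0.8],
])

```text
time: 10.6
tool_pos: [0.4466, 0.1869, 0.0579]
tool_rot: [-3.142, 0.0, 1.57]
contact_force: [-0.2, 0.4, -0.0]
opening: 0.0829
grip_force: 0.0
```

```bash
python3 - <<'E'
from h import *
s=readout.observe();print(s["contact_force"],s["torque"],s["tool_pos"],s["grip_force"])
a=cams.read_camera("side");cv2.imwrite("pics/s6.png",cv2.resize(a[170:370,260:480],None,fx=3,fy=3))
E
```

```text
[-0.16928221  0.39504506 -0.01741524] [-0.08278461  0.05912234  0.00746266] [0.44655667 0.18689881 0.05792316] 0.0
```

View pics/s6.png

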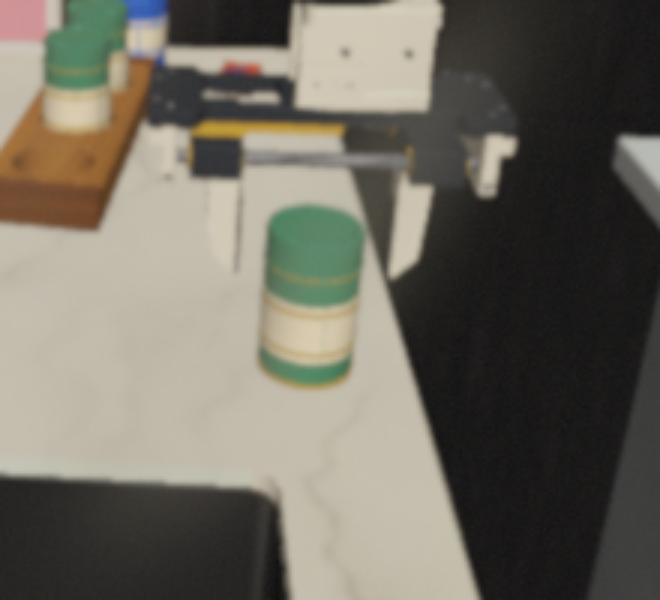

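It stands upright (lid centre at crop (315,237), base front at (305,385)). Now I locate it.

```bash
python3 - <<'E'
from h import *
print(at("side",(260+314/3,170+237/3),.092))
t=np.linspace(0,2*np.pi,73)
for cy in (.19,.2,.21,.22):
    P=np.c_[.447+.028*np.cos(t),cy+.028*np.sin(t),0*t]
    a=proj("side",P);P[:,2]=.092;b=proj("side",P)
    f=lambda q:((q-[260,170])*3)
    print(cy,f(a).max(0).round(),f(b).min(0).round(),f(b).max(0).round())
E
```

```text
[0.4486365  0.21620607]
0.19 [348. 380.] [262. 193.] [363. 239.]
0.2 [350. 391.] [263. 201.] [366. 248.]
0.21 [353. 401.] [264. 208.] [368. 257.]
0.22 [355. 412.] [265. 217.] [371. 266.]
```

Emit:
jog_arm([
  [0,0.08,-0.08,0,0.8],
  [0,0.16,-0.16,0,0.8],
  [0,0.16,-0.16,0,0.8],
  [0,0.16,-0.16,0,-1],
  [0,0.16,-0.16,0,-1],
  [0,0.16,-0.16,0,-1],
  [0,0.16,-0.16,0,-1],
  [0,0.16,-0.16,0,0.8],
  [0,0.16,-0.16,0,0.8],
  [0,0.16,-0.16,0,0.8],
  [0,0.16,-0.16,0,0.8],
], squeeze=5)

```text
time: 11.75
tool_pos: [0.4466, 0.1998, 0.0452]
tool_rot: [3.142, 0.0, 1.57]
contact_force: [0.4, -0.2, -0.7]
opening: 0.0812
grip_force: 0.0
```

Emit:
jog_arm([
  [0,0,0,-1,0.8],
  [0,0,0,-1,0.8],
  [0,0,0,-1,0.8],
  [0,0,0,-1,0.8],
  [0,0,0,-1,0.8],
  [0,0,0,-1,0.8],
  [0,0,0,-1,0.8],
  [0,0,0,-1,0.8],
  [0,0,0,-1,0.8],
  [0,0,0,-1,0.8],
  [0,0,0,-1,0.8],
  [0,0,0,-1,0.8],
])

```text
time: 12.95
tool_pos: [0.4466, 0.1998, 0.0451]
tool_rot: [3.142, 0.0, -0.001]
contact_force: [-0.3, 0.3, -0.3]
opening: 0.0826
grip_force: 0.0
```

Emit:
jog_arm([
  [0,0,0,0,-1],
  [0,0,0,0,-1],
  [0,0,0,0,-1],
  [0,0,0,0,-1],
  [0,0,0,0,-1],
  [0,0,0,0,-1],
], squeeze=6)

```text
time: 13.55
tool_pos: [0.4466, 0.1998, 0.0451]
tool_rot: [3.142, 0.0, -0.001]
contact_force: [0.6, 0.6, 0.9]
opening: 0.0556
grip_force: 6.0
```

Emit:
jog_arm([
  [0,0,0,0,-1],
  [0,0,0,0,-1],
  [0,0,0.5,0,-1],
  [0,0,1,0,-1],
  [0,0,1,0,-1],
  [0,0,1,0,-1],
  [0,0,1,0,-1],
], squeeze=25)

```text
time: 14.25
tool_pos: [0.4456, 0.1995, 0.1239]
tool_rot: [3.141, 0.003, -0.001]
contact_force: [0.5, 0.5, -1.6]
opening: 0.0557
grip_force: 25.0
```

Emit:
jog_arm([
  [0.7,-0.87,0,0.31,-1],
  [0.7,-0.87,0,0.31,-1],
  [0.7,-0.87,0,0.31,-1],
  [0.7,-0.87,0,0.31,-1],
])

```text
time: 14.65
tool_pos: [0.5023, 0.1288, 0.123]
tool_rot: [-3.14, 0.004, 0.489]
contact_force: [-0.6, 0.3, -2.0]
opening: 0.0558
grip_force: 25.0
```

Emit:
jog_arm([
  [0.7,-0.87,0,0.31,-1],
  [0.7,-0.87,0,0.31,-1],
  [0.7,-0.87,0,0.31,-1],
  [0.7,-0.87,0,0.31,-1],
])

```text
time: 15.05
tool_pos: [0.558, 0.0593, 0.1227]
tool_rot: [-3.138, 0.002, 0.976]
contact_force: [-0.6, 0.1, -1.2]
opening: 0.0558
grip_force: 25.0
```

Emit:
jog_arm([
  [0.69,-0.875,0,0.306,-1],
  [0.69,-0.875,0,0.306,-1],
  [0.69,-0.875,0,0.306,-1],
  [0.69,-0.875,0,0.306,-1],
  [0.69,-0.875,0,0.306,-1],
  [0.69,-0.875,0,0.306,-1],
  [0.69,-0.875,0,0.306,-1],
])

```text
time: 15.75
tool_pos: [0.6134, -0.0091, 0.1244]
tool_rot: [-3.14, 0.0, 1.453]
contact_force: [-0.3, 0.5, -1.9]
opening: 0.0557
grip_force: 25.0
```

```bash
python3 - <<'E'
from h import *
s=readout.observe();print(s["contact_force"],s["torque"],s["tool_pos"],s["tool_rot"])
for n in("side","top","wrist"):
    a=cams.read_camera(n);cv2.imwrite(f"pics/w_{n}.png",a)
b=cams.calibration("wrist");print(np.round(b["world_from_camera"],3).tolist(),b["K"][0])
# side: projected well-left rim & tin bottom expected
print(proj("side",np.array([[.6135,-.0095,.03],[.6135,-.0095,.08]])))
E
```

```text
[-0.32358106  0.49388507 -1.94774671] [-0.13963642  0.08346575 -0.0070662 ] [ 0.61338844 -0.0091156   0.12444694] [-3.14043968e+00  6.10648482e-06  1.45317010e+00]
[[0.993, -0.111, -0.036, 0.624], [-0.117, -0.946, -0.304, 0.074], [-0.0, 0.306, -0.952, 0.284], [0.0, 0.0, 0.0, 1.0]] [337.97077156   0.         282.59960385]
[[278.25567252 222.93312959]
 [277.98606063 202.31577444]]
```

Emit:
jog_arm([
  [0,0,-0.3,0,-1],
  [0,0,-0.52,0,-1],
  [0,0,-0.52,0,-1],
  [0,0,-0.52,0,-1],
])

```text
time: 16.3
tool_pos: [0.6139, -0.0093, 0.0839]
tool_rot: [3.142, 0.0, 1.454]
contact_force: [-0.0, -0.2, -0.7]
opening: 0.0559
grip_force: 25.0
```

Emit:
jog_arm([
  [0,0,-0.06,0,-1],
  [0,0,-0.11,0,-1],
  [0,0,-0.11,0,-1],
  [0,0,-0.11,0,-1],
])

```text
time: 16.7
tool_pos: [0.614, -0.0095, 0.075]
tool_rot: [3.141, 0.0, 1.454]
contact_force: [-0.4, -0.0, -0.3]
opening: 0.0558
grip_force: 25.0
```

Emit:
jog_arm([
  [0,0,-0.03,0,-1],
  [0,0,-0.06,0,-1],
  [0,0,-0.06,0,-1],
])

```text
time: 17.0
tool_pos: [0.6142, -0.0096, 0.0698]
tool_rot: [3.141, 0.0, 1.454]
contact_force: [2.6, -0.7, -2.3]
opening: 0.0559
grip_force: 25.0
```

Emit:
jog_arm([
  [0,0,-0.03,0,-1],
  [0,0,-0.05,0,-1],
  [0,0,-0.05,0,-1],
])

```text
time: 17.3
tool_pos: [0.6142, -0.0096, 0.0659]
tool_rot: [3.141, 0.0, 1.454]
contact_force: [4.0, -1.8, -1.9]
opening: 0.056
grip_force: 25.0
```

The tin is going into the well (small side force). I'll ease it +x and continue down.

Emit:
jog_arm([
  [0.015,-0.01,0,0,-1],
  [0.015,-0.01,-0.04,0,-1],
  [0.015,-0.01,-0.08,0,-1],
  [0.015,-0.01,-0.08,0,-1],
])

```text
time: 17.7
tool_pos: [0.6143, -0.01, 0.0587]
tool_rot: [-3.14, -0.0, 1.454]
contact_force: [0.6, 0.4, -0.7]
opening: 0.0559
grip_force: 25.0
```

Emit:
jog_arm([
  [0,0,-0.04,0,-1],
  [0,0,-0.07,0,-1],
  [0,0,-0.07,0,-1],
])

```text
time: 18.0
tool_pos: [0.6146, -0.0102, 0.0534]
tool_rot: [-3.141, -0.0, 1.454]
contact_force: [-0.1, -0.9, -1.7]
opening: 0.0559
grip_force: 25.0
```

Emit:
jog_arm([
  [0,0,0,0,0.8],
  [0,0,0,0,0.8],
  [0,0,0,0,0.8],
  [0,0,0,0,0.8],
  [0,0,0,0,0.8],
  [0,0,0,0,0.8],
  [0,0,0,0,0.8],
  [0,0,0,0,0.8],
])

```text
time: 18.8
tool_pos: [0.615, -0.0102, 0.054]
tool_rot: [3.141, 0.0, 1.454]
contact_force: [0.1, -0.1, -0.4]
opening: 0.0825
grip_force: 0.0
```

Emit:
jog_arm([
  [0,0,0.5,0,0.8],
  [0,0,0.9,0,0.8],
  [0,0,0.9,0,0.8],
])

```text
time: 19.1
tool_pos: [0.6178, -0.0106, 0.131]
tool_rot: [3.132, 0.0, 1.454]
contact_force: [0.3, -0.2, -0.2]
opening: 0.0826
grip_force: 0.0
```

Emit:
jog_arm([
  [-0.12,-1,0,0,0.8],
  [-0.12,-1,0,0,0.8],
  [-0.12,-1,0,0,0.8],
])

```text
time: 19.4
tool_pos: [0.6047, -0.0939, 0.1254]
tool_rot: [-3.141, 0.001, 1.45]
contact_force: [-0.0, 0.0, -0.1]
opening: 0.0828
grip_force: 0.0
```

Emit:
jog_arm([
  [0,-0.06,0,0,0.8],
  [0,-0.06,-0.5,0,0.8],
  [0,-0.06,-0.86,0,0.8],
  [0,-0.06,-0.86,0,0.8],
  [0,-0.06,-0.86,0,-1],
  [0,-0.06,-0.86,0,-1],
  [0,-0.06,-0.86,0,-1],
  [0,-0.06,-0.86,0,-1],
], squeeze=25)

```text
time: 20.2
tool_pos: [0.606, -0.0951, 0.0585]
tool_rot: [3.139, 0.0, 1.454]
contact_force: [0.4, 0.4, 4.2]
opening: 0.0557
grip_force: 25.1
```

Emit:
jog_arm([
  [0,0,0.05,0,-1],
  [0,0,0.1,0,-1],
  [0,0,0.15,0,-1],
  [0,0,0.15,0,-1],
  [0,0,0.15,0,-1],
  [0,0,0.15,0,-1],
  [0,0,0.15,0,-1],
  [0,0,0.15,0,-1],
  [0,0,0.15,0,-1],
])

```text
time: 21.1
tool_pos: [0.6053, -0.095, 0.069]
tool_rot: [-3.141, -0.0, 1.454]
contact_force: [-0.0, -0.4, -2.3]
opening: 0.0558
grip_force: 25.0
```

Emit:
jog_arm([
  [0,0,0,0,-1],
  [0,0,0,0,-1],
])

```text
time: 21.3
tool_pos: [0.6054, -0.095, 0.0691]
tool_rot: [3.141, -0.0, 1.454]
contact_force: [-0.2, -0.2, -2.1]
opening: 0.0558
grip_force: 25.0
```

Emit:
jog_arm([
  [0,0,0,0,-1],
  [0,0,0,0,-1],
])

```text
time: 21.5
tool_pos: [0.6054, -0.095, 0.0692]
tool_rot: [3.141, 0.0, 1.454]
contact_force: [-0.3, 0.8, -3.1]
opening: 0.0555
grip_force: 25.0
```

The middle tin weighs about 2.5 N, the tipped one about 1.9 N. I'll put it back and heft the right one.

Emit:
jog_arm([
  [0,0,-0.07,0,-1],
  [0,0,-0.13,0,-1],
  [0,0,-0.13,0,-1],
  [0,0,-0.13,0,0.8],
  [0,0,-0.13,0,0.8],
  [0,0,-0.13,0,0.8],
  [0,0,-0.13,0,0.8],
  [0,0,-0.13,0,0.8],
])

```text
time: 22.3
tool_pos: [0.6055, -0.0951, 0.0588]
tool_rot: [3.141, 0.0, 1.454]
contact_force: [-1.3, 0.2, -0.2]
opening: 0.0822
grip_force: 0.0
```

Emit:
jog_arm([
  [0,0,0.5,0,0.8],
  [0,0,0.9,0,0.8],
  [0,0,0.9,0,0.8],
])

```text
time: 22.6
tool_pos: [0.6081, -0.0957, 0.1358]
tool_rot: [3.132, 0.001, 1.454]
contact_force: [0.1, 0.4, 0.9]
opening: 0.0822
grip_force: 0.0
```

Emit:
jog_arm([
  [-0.12,-1,0,0,0.8],
  [-0.12,-1,0,0,0.8],
  [-0.12,-1,0,0,0.8],
])

```text
time: 22.9
tool_pos: [0.595, -0.1788, 0.1302]
tool_rot: [-3.141, 0.001, 1.45]
contact_force: [-0.7, 0.1, 0.6]
opening: 0.0824
grip_force: 0.0
```

Emit:
jog_arm([
  [0,-0.07,0,0,0.8],
  [0,-0.07,-0.5,0,0.8],
  [0,-0.07,-0.88,0,0.8],
  [0,-0.07,-0.88,0,0.8],
  [0,-0.07,-0.88,0,-1],
  [0,-0.07,-0.88,0,-1],
  [0,-0.07,-0.88,0,-1],
  [0,-0.07,-0.88,0,-1],
  [0,-0.07,-0.88,0,-1],
], squeeze=30)

```text
time: 23.8
tool_pos: [0.5961, -0.1808, 0.0618]
tool_rot: [3.14, 0.001, 1.454]
contact_force: [-3.3, 0.8, 6.6]
opening: 0.0559
grip_force: 30.0
```

Emit:
jog_arm([
  [0,0,0.05,0,-1],
  [0,0,0.1,0,-1],
  [0,0,0.15,0,-1],
  [0,0,0.15,0,-1],
  [0,0,0.15,0,-1],
  [0,0,0.15,0,-1],
  [0,0,0.15,0,-1],
  [0,0,0.15,0,-1],
  [0,0,0.15,0,-1],
])

```text
time: 24.7
tool_pos: [0.5957, -0.1806, 0.0722]
tool_rot: [-3.142, -0.0, 1.454]
contact_force: [0.1, -0.8, -4.5]
opening: 0.0557
grip_force: 30.0
```

Emit:
jog_arm([
  [0,0,0,0,-1],
  [0,0,0,0,-1],
])

```text
time: 24.9
tool_pos: [0.5958, -0.1806, 0.0723]
tool_rot: [3.141, 0.0, 1.454]
contact_force: [0.8, -0.3, -5.8]
opening: 0.0556
grip_force: 30.0
```

At about 5.2 N, the right tin is clearly the heaviest. Lift it.

Emit:
jog_arm([
  [0,0,0.3,0,-1],
  [0,0,0.6,0,-1],
  [0,0,0.9,0,-1],
  [0,0,0.9,0,-1],
])

```text
time: 25.3
tool_pos: [0.5978, -0.1814, 0.1481]
tool_rot: [3.134, 0.002, 1.454]
contact_force: [0.9, -0.1, -4.1]
opening: 0.0556
grip_force: 30.0
```

Emit:
jog_arm([
  [0,0,0.3,0,-1],
  [0,0,0.6,0,-1],
  [0,0,0.9,0,-1],
  [0,0,0.9,0,-1],
  [0,0,0.9,0,-1],
  [0,0,0.9,0,-1],
  [0,0,0.9,0,-1],
  [0,0,0.9,0,-1],
  [0,0,0.9,0,-1],
  [0,0,0.9,0,-1],
])

```text
time: 26.3
tool_pos: [0.5957, -0.1806, 0.2161]
tool_rot: [-3.141, -0.0, 1.454]
contact_force: [0.3, -0.2, -5.7]
opening: 0.0555
grip_force: 30.0
```

```bash
python3 - <<'E'
from h import *
s=readout.observe();print(s["contact_force"],s["tool_pos"],s["grip_force"],abs(s["qvel"]).max())
cv2.imwrite("pics/s7.png",cv2.resize(cams.read_camera("side")[70:270,180:400],None,fx=3,fy=3))
E
```

```text
[ 0.31184399 -0.18856286 -5.68935186] [ 0.59574639 -0.18059578  0.21609175] 29.963080286979675 0.004963549089296182
```

View pics/s7.png

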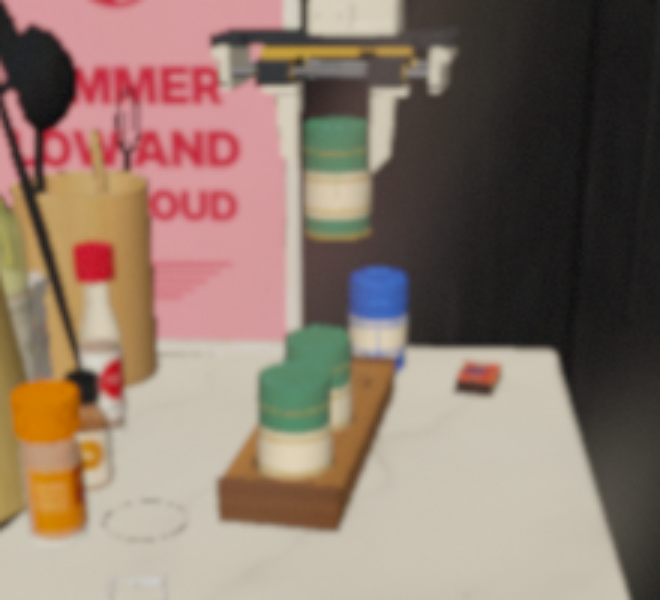

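The picture shows the held tin upright at (337,180), well above the other two, which sit in their wells at (295,420) and (320,375). The bystanders are unmoved. Handing in.

```bash
python3 -c "
from cell import ticket
print(ticket.hand_in())"
```

```text
the job is handed in; nothing more can be done
None
```

I handed the job in at about 26 s: the tipped tin stands in the left well, and the tin from the right well, heaviest at about 5.5 N against 2.5 N and 1.9 N, is held up and still; the hand-in gave no verdict.

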